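Arm the microscope laser at its guarded toggle

ROBOT

A 6-joint arm with a two-finger parallel gripper is mounted at the origin on a cart in front of the work surface, level with it; the furniture and walls round the work are solid. World frame = base frame: x ahead of the robot, y to its left, z up, the work surface at z = 0. Lengths are in m, angles in degrees, forces in N, time in s.
With the tool pointing down it reaches from about 0.4 to 0.825 m from the base axis. Payload 7 kg.
Tool frame: the origin (TCP) lies on the centre line of the jaws, within the pads' length; the fingertips stand r.tip_reach ahead of it and the grasp point (between the pads) is the TCP (r.tip_reach is the distance from the TCP to the fingertips, in m); z points along the fingers, y is the line along which they close (so a half turn about z gives the same grasp; the last joint's range is limited). The gripper opens to 88 mm and grips with 3 to 60 N. Pads are 19 mm wide; open, the fingers measure 130 mm over their backs; the gripper's body (78 mm by 193 mm) begins 47 mm behind the grasp point.
Start: joints at [-51.503, 20.546, 0.682, 0, -70.136, -16.507], TCP at [0.253, -0.626, 0.246] pointing down, gripper open.
Joint ranges: [-176.03, 176.03], [-82.01, 121.73], [-58.28, 71.71], [-173.87, 95.51], [-174.79, -0.11], [-173.66, 173.66]. Speed limits (degrees/s): [136.94, 136.94, 172.46, 180, 180, 180].

INTERFACE

Orientations are given as [roll, pitch, yaw] about the fixed x, y, z axes, in that order (R = Rz(yaw) Ry(pitch) Rx(roll)).
In Python, from plant import sensors, cams, r gives the robot as it stands.
- The arm moves only by the tool drive_tool, never from a script. Its argument "rows" is a list of rows, each an object of numbers: "fingers": the gripper's target within -1 to 1 (fully open at 1, half-way at 0, shut at -1); "x", "y", "z": the shift along the tool's x, y, z in m; "spin": the turn about the tool's z in rad. A call has 1 to 10 rows; each row is the pose to reach, as a shift and turn from the pose commanded when the call began, along the tool's axes at that moment; what a row does not reach only later rows make up. A row lasts 1/8 s, in which the tool goes at most 62.5 mm and 10.7 degrees, less where a joint would pass 70% of its speed; a pose out of reach is approached as far as the arm can. A call with a gripper value outside its range is refused whole. The fingers move at their own pace and stop on an object; "newtons" is the grip in N (left out, the last holds). Time passes only in rows, so rows that repeat a pose let the fingers close. It gives the time, the measured TCP pose, the force, the opening and the grip force at its end, in the units of the state.
- sensors.get_state(): the state, without advancing time (a new reading comes with each control period).
- cams.capture(name): name is "side" or "top" or "wrist"; returns a dict with "pixels" (480x640x3 uint8, red, green, blue), "intrinsics" (3x3 intrinsics, pixels), "eye" and "orientation" of the camera in the world; the wrist camera has in their place "T_tool_cam" (4x4, takes a point from camera to tool coordinates, whose origin is the TCP and whose axes are the flange's). Camera axes: x right, y up, looking along -z (the intrinsics and any distortion apply to the point x, -y, -z); pixel columns grow to the right and rows downward; lengths in m; the calibration is good to about 2 mm. A picture is of the moment at which its call begins: read the wrist's pose just before it. There is no depth.
- r.close_job(): hands the job in; it is judged then, once.
The state is a dict: "time_s": time; "joints": joint angles; "qd": joint speeds; "joint_torque": joint torques, N m; "tcp_pos": TCP position; "eef_rot": TCP orientation; "contact_force": force on the tool from outside, world axes, zero at the start; "moment": the same for the moment, N m; "gripper_width": finger opening in m; "gripper_force": force on a finger pad.
Only numpy, scipy, OpenCV 4.12 (cv2) and the standard library are available. Lean on these libraries where they do the work, as an engineer would, in place of code of your own. Each camera call takes 0.05 s, during which the arm holds its last target. There are 200 camera calls.

TASK

Arm the laser on the microscope's control console: with the fingertips lift the red spring guard by its lip and, while the fingers hold it up, push the toggle under it over, away from the lip, until it snaps to its other end; then draw the fingers out and let the guard drop fully shut. Touch gently, without squeezing or forcing the guard or the toggle. The yellow-guarded heater switch beside it is on and must stay on with its guard down, and the things round the console are not to be picked up or pushed about.

Things in the scene. Friction and masses are not known exactly. Their poses are not given: they have to be found in the camera images.
- console: Light grey control console with black sides, fixed, 135 mm deep (x), 200 wide (y), 56 high, aluminium top panel. Origin under its centre on the table; x points from its front (robot side) to its back. Turned by up to 0.25 rad. Two alike guarded switches side by side on the panel, 90 mm apart, one guard red, one yellow; sides vary. All else on the panel is under 10 mm high.
- laser_switch: The switch with the RED guard, fixed. Origin on the panel (56 mm above the table) under the toggle's pivot, which is 8 mm higher; axes as the console's. All switch sizes are given in this frame. The guard is a thin-walled hood over the toggle, 34 mm wide, open below, top 44 mm above the panel; front wall at x = -26 mm, its bottom 20 mm above the panel, where the lip begins.
- laser_hinge (a point): Middle of the red guard's hinge axis, which runs along y at x = +22 mm, 8 mm above the panel. Behind it, at x = +45 mm, an amber pilot lens 8 mm high.
- laser_lip (a point): Middle of the lower front edge of the red guard's lip (moves with the guard). The lip, 34 mm wide, 3 to 4 mm thick, slants outward and 30 degrees upward from the bottom of the front wall (x = -26, 20 mm above the panel) to its rolled edge at x = -44 mm, free space beneath. Shut, this point lies at x = -42 mm, 28 mm above the panel.
- laser_guard (a joint): Opening of the red guard, rad: 0 shut, 1.45 its stop. A light spring (about 0.3 N at the lip) shuts it from every angle unless something holds it up. Fingers leaning 30 degrees, tip ahead (away from the robot), reach under the lip without pushing it; lift it upward along its arc about the hinge to 0.4, go in along the fingers to 22 mm above the panel, then forward.
- laser_toggle (a joint): The steel toggle under the red guard, rad: 0 = off, leaning 0.35 rad towards the front (the lip); 0.70 = on, leaning 0.35 rad to the back (the hinge). It snaps over by itself past the middle (0.35) and stays; about 3 N push starts it.
- laser_toggle_tip (a point): Tip of that toggle: a bat 30 mm long from its pivot, 6 mm thick at the root and 9 mm near the tip; off, the tip lies 10 mm in front of the pivot, 36 mm above the panel; on, 10 mm behind it.
- heater_switch: The switch with the YELLOW guard (green lens behind it), alike in all sizes; leave it alone.
- heater_guard (a joint): Opening of the yellow guard, rad, 0 shut; stays shut.
- heater_toggle (a joint): Toggle under the yellow guard, rad: 0 = on, leaning to the back, as it is and stays; 0.70 = off, leaning to the front.
- timer: White bench timer with three keys, 41 x 68 x 55 mm, loose, right of the console; origin under its centre. Bystander.
- needle_case: Dark flat case, 64 x 125 x 22 mm, loose, left of the console; origin under its centre. Bystander.
- objective: White microscope objective with a green ring, 29 mm across, 45 mm high, standing loose right of the console; origin under its centre. Bystander.
- dish_c: Clear round dish, 64 mm across, 18 mm high, loose, left of the console; origin under its centre. Bystander.
- usb_stick: Dark blue memory stick, 18 x 50 x 9 mm, lying loose on the green notebook (16 mm thick) right of the console; origin under its centre. Bystander.

How it is judged (in metres and radians):
On the way:
1. the toggle is pushed over to on while the red guard is raised (value of joint laser_toggle above 0.6 rad and value of joint laser_guard above 0.3 rad), for 0.05 s.
At the end, for the whole second after the job is handed in: The laser toggle is at its on end (over 0.6 of 0.70 rad), the red guard is shut over it (under 0.05 rad), the heater toggle is still on (under 0.1 rad) and the yellow guard is shut (under 0.05 rad) (value of joint laser_toggle above 0.6 rad and value of joint each of laser_guard, heater_guard below 0.05 rad and value of joint heater_toggle below 0.1 rad); the robot touches nothing.
It fails at once if the yellow guard is lifted (over 0.2 rad) or the heater is switched off (value of joint heater_guard above 0.2 rad or value of joint heater_toggle above 0.3 rad).
It fails at once if the red guard or its toggle is squeezed or forced (over 40 N on it) (contact force between the fingers and laser_guard above 40 N or contact force between the fingers and laser_toggle above 40 N).
It fails at once if a bystander is lifted, carried or pushed more than 30 mm (distance of any of timer, needle_case, objective, dish_c, usb_stick from where it was at the start of the episode above 0.03 m).
It also fails if it takes over 48 s, if anything falls off the work surface, if the arm or the gripper's body presses on something with over 40 N, if the wrist force passes 120 N, or if a joint passes its speed limit or range.

## Working session

There is one attempt and no reset: what is moved stays moved. The work goes in short steps, Python scripts to look and compute and a tool call to move; the robot and the scene stay as the last step left them, time stands still between calls to the robot, and variables do not carry over. Pictures are saved under pics/ and viewed, at most 10 in all, crops included, and the job is handed in when it is done.

Besides the shell and the picture viewer there is one more tool, called as name([rows], argument=value, ...), one row to a line, values as JSON. drive_tool: Moves the arm, as the interface text tells. Its arguments: {"type":"object","properties":{"rows":{"type":"array"},"newtons":{"type":"number"}},"required":["rows"]}

```bash
mkdir -p pics; ls
cat > h.py <<'E'
import numpy as np,cv2
from plant import sensors,cams,r
def shot(name,fn=None):
    c=cams.capture(name)
    if fn: cv2.imwrite('pics/'+fn,c['pixels'][:,:,::-1])
    return c
E
python3 - <<'E'
from h import *
for n in ['top','side']:
    c=shot(n,n+'1.png'); print(n,{k:v for k,v in c.items() if k!='pixels'})
print(sensors.get_state(), r.tip_reach)
a=cv2.imread('pics/top1.png')
E
```

```text
pics
top {'intrinsics': array([[487.73028801,   0.        , 319.22482219],
       [  0.        , 487.73028801, 236.29415185],
       [  0.        ,   0.        ,   1.        ]]), 'eye': array([ 0.35839315, -0.00787618,  1.23407173]), 'orientation': array([ 9.00372938e+00,  8.84240416e-02, -9.04539240e+01])}
side {'intrinsics': array([[518.25308729,   0.        , 313.58763532],
       [  0.        , 518.25308729, 234.14085989],
       [  0.        ,   0.        ,   1.        ]]), 'eye': array([ 0.51080377, -0.73680107,  0.71469738]), 'orientation': array([48.5876004 ,  0.31270213, -3.82650161])}
{'time_s': 0.1, 'joints': array([-5.15036305e+01,  2.05867057e+01,  6.39156847e-01, -1.83395501e-02,
       -7.01352492e+01, -1.65063175e+01]), 'qd': array([ 0.05378954,  0.00279694,  0.05518047,  0.01269323,  0.04519083,
       -0.02013226]), 'joint_torque': array([ 3.44274449e-04, -5.84161234e+01,  2.93752027e+01,  7.01552510e+00,
        1.02232632e-02, -5.21449192e-05]), 'tcp_pos': array([ 0.25257319, -0.62552542,  0.24472253]), 'eef_rot': array([ 1.79915715e+02, -6.99610428e-03, -1.58016187e+02]), 'contact_force': array([-0.12754462,  0.16938851,  0.16794418]), 'moment': array([ 0.00172619,  0.05480208, -0.01488484]), 'gripper_force': 0.0, 'gripper_width': 0.08804683777935637} 0.019
```

View pics/top1.png

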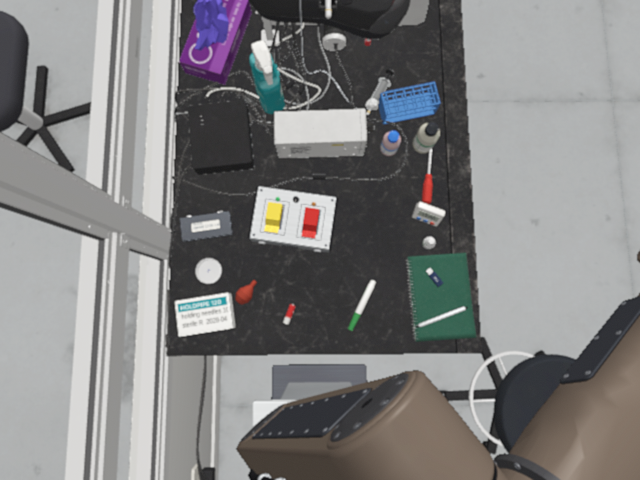

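View pics/side1.png

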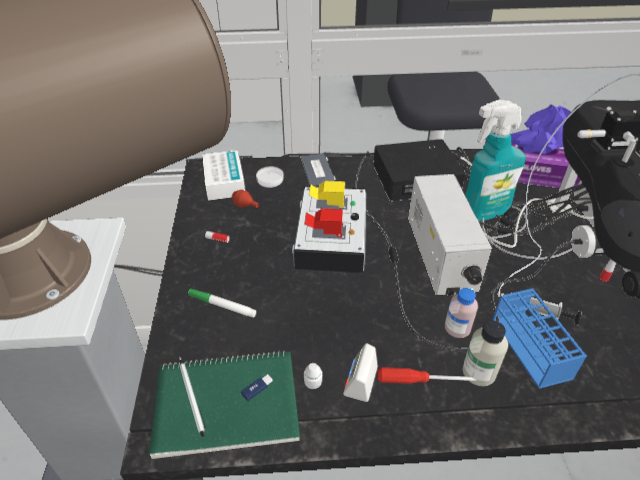

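```bash
cat >> h.py <<'E'
from scipy.spatial.transform import Rotation as Ro
def ray(c,px,Rt=None):
    px=np.atleast_2d(px).astype(float);K=c['intrinsics']
    d=np.c_[(px[:,0]-K[0,2])/K[0,0],-(px[:,1]-K[1,2])/K[1,1],-np.ones(len(px))]
    if Rt is not None: return Rt[1],d@Rt[0].T
    return c['eye'],d@Ro.from_euler('xyz',c['orientation'],degrees=True).as_matrix().T
def plane(c,px,z,Rt=None):
    e,d=ray(c,px,Rt); return e+d*((z-e[2])/d[:,2])[:,None]
def wristRt(c,st):
    R=Ro.from_euler('xyz',st['eef_rot'],degrees=True).as_matrix();T=c['T_tool_cam']
    return R@T[:3,:3], st['tcp_pos']+R@T[:3,3]
def big(m):
    n,l,s,_=cv2.connectedComponentsWithStats(m.astype(np.uint8));k=1+s[1:,4].argmax();return (l==k).astype(np.uint8)
def rect(m):
    c,_=cv2.findContours(m,0,1);return cv2.boxPoints(cv2.minAreaRect(max(c,key=cv2.contourArea)))
E
python3 - <<'E'
from h import *
c=shot('top'); p=c['pixels'].astype(int)
box=np.zeros((480,640),bool); box[170:265,235:350]=1
R,G,B=p[...,0],p[...,1],p[...,2]
panel=box&(p.max(2)>110)
q=plane(c,rect(big(panel)),.056); print('panel',q.round(4)); print('ctr',q.mean(0))
for i in range(4): 
    d=q[(i+1)%4]-q[i]; print(np.linalg.norm(d).round(4),np.degrees(np.arctan2(d[1],d[0])).round(2))
red=big(box&(R>120)&(G<70)&(B<70)); yel=big(box&(R>150)&(G>130)&(B<110))
for m in (red,yel):
    b=rect(m); print(b.round(1).tolist(), plane(c,b,.1).round(4).tolist())
im=p[175:265,240:350].astype(np.uint8); cv2.imwrite('pics/c1.png',cv2.resize(im[:,:,::-1],None,fx=6,fy=6,interpolation=2))
E
```

```text
panel [[ 0.5336  0.1653  0.056 ]
 [ 0.6757  0.1473  0.056 ]
 [ 0.6449 -0.0508  0.056 ]
 [ 0.504  -0.0293  0.056 ]]
ctr [0.58955575 0.05810369 0.056     ]
0.1432 -7.22
0.2005 -98.82
0.1426 171.31
0.1968 81.35
[[302.5, 229.89999389648438], [305.8999938964844, 207.89999389648438], [318.6000061035156, 209.89999389648438], [315.20001220703125, 231.89999389648438]] [[0.5536, 0.0318, 0.1], [0.6067, 0.0237, 0.1], [0.6016, -0.0067, 0.1], [0.5487, 0.0017, 0.1]]
[[264.20001220703125, 230.10000610351562], [268.29998779296875, 202.39999389648438], [282.3999938964844, 204.5], [278.20001220703125, 232.1999969482422]] [[0.5539, 0.1222, 0.1], [0.6208, 0.1129, 0.1], [0.6154, 0.0795, 0.1], [0.5486, 0.0891, 0.1]]
```

View pics/c1.png

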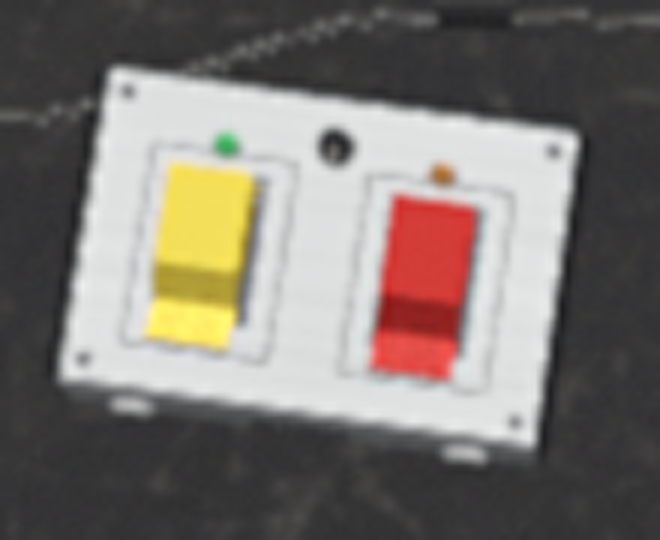

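```bash
cat >> h.py <<'E'
YAW=np.radians(-8.6); ux=np.array([np.cos(YAW),np.sin(YAW),0]); uy=np.array([-ux[1],ux[0],0])
def go(pt):  # shift in tool axes from the measured pose to a world TCP point
    s=sensors.get_state();R=Ro.from_euler('xyz',s['eef_rot'],degrees=True).as_matrix()
    return (R.T@(np.array(pt)-s['tcp_pos'])).round(4), s
E
python3 - <<'E'
from h import *
c=shot('top'); f=lambda x,y:[x/6+240-.5,y/6+175-.5]
L=plane(c,f(443,175),.062)[0]; E=plane(c,[f(371,372),f(450,380)],.086); Y=plane(c,[f(146,337),f(228,348)],.086)
o1=L-45*ux/1e3; e=E.mean(0); o2=e+44*ux/1e3
print('lens->',o1,'lip->',o2, 'lip ang',np.degrees(np.arctan2(*(E[0]-E[1])[[1,0]]))-90, np.linalg.norm(E[0]-E[1]))
d=Y.mean(0)-e; print('Y-R',np.linalg.norm(d),np.degrees(np.arctan2(d[1],d[0]))-90)
o=(o1+o2)/2;o[2]=0; 
print(go(o-.085*ux+[0,0,.25]))
E
```

```text
lens-> [0.58097864 0.01303473 0.062     ] lip-> [0.58193594 0.01283816 0.086     ] lip ang -6.317636109202468 0.03154996822538953
Y-R 0.09000103749567216 -9.089377018489884
(array([-0.4708,  0.5123, -0.0046]), {'time_s': 0.2, 'joints': array([-5.15035485e+01,  2.05753660e+01,  6.53651742e-01, -1.17275950e-02,
       -7.01332267e+01, -1.65058505e+01]), 'qd': array([-0.10705073, -0.13835671,  0.11695874,  0.04421782,  0.01748105,
       -0.00619497]), 'joint_torque': array([-3.63704912e-04, -5.82554340e+01,  2.92983162e+01,  6.99284345e+00,
        8.18779314e-03, -1.42237664e-04]), 'tcp_pos': array([ 0.25263193, -0.6256604 ,  0.24498148]), 'eef_rot': array([ 1.79944190e+02, -5.03811558e-03, -1.58013387e+02]), 'contact_force': array([-0.08968317,  0.46854165,  0.89950854]), 'moment': array([-0.01397087, -0.00586299,  0.00451528]), 'gripper_force': 0.0, 'gripper_width': 0.08756066688135493})
```

drive_tool([
  {"x": -0.045, "y": 0.05, "z": -0.02, "spin": 0.06, "fingers": -1},
  {"x": -0.09, "y": 0.1, "z": -0.02, "spin": 0.12, "fingers": -1},
  {"x": -0.13, "y": 0.14, "z": -0.02, "spin": 0.18, "fingers": -1},
  {"x": -0.17, "y": 0.185, "z": -0.02, "spin": 0.24, "fingers": -1},
  {"x": -0.21, "y": 0.23, "z": -0.02, "spin": 0.3, "fingers": -1},
  {"x": -0.25, "y": 0.275, "z": -0.02, "spin": 0.36, "fingers": -1},
  {"x": -0.29, "y": 0.32, "z": -0.02, "spin": 0.42, "fingers": -1},
  {"x": -0.33, "y": 0.36, "z": -0.02, "spin": 0.48, "fingers": -1},
  {"x": -0.37, "y": 0.4, "z": -0.02, "spin": 0.53, "fingers": -1},
  {"x": -0.4, "y": 0.435, "z": -0.02, "spin": 0.535, "fingers": -1},
], newtons=10)

```text
time_s: 1.45
tcp_pos: [0.4612, -0.0707, 0.2657]
eef_rot: [180.0, 0.0, 171.3]
contact_force: [0.8, -0.8, -0.1]
gripper_width: 0.0008
gripper_force: 0.0
```

Run:
```python
from h import *
print(go(np.array([.5815,.013,.25])-.085*ux))
```

```text
(array([-0.0213,  0.1007,  0.0158]), {'time_s': 1.45, 'joints': array([ 1.55600130e+01, -3.71821627e-01, -2.26291290e+01, -6.50594619e-05,
       -6.77065482e+01, -1.14213476e+02]), 'qd': array([ 4.21254611e+01,  4.81088502e+00,  4.57532156e+00,  5.98490603e-02,
       -3.31876583e-02, -4.31061541e+01]), 'joint_torque': array([ -4.16661099, -29.58086729,  28.14833164,   6.6550456 ,
        -0.14367913,   0.8313779 ]), 'tcp_pos': array([ 0.46124013, -0.07066288,  0.26574998]), 'eef_rot': array([1.79985121e+02, 3.29398632e-02, 1.71346508e+02]), 'contact_force': array([ 0.83146641, -0.80992102, -0.09496566]), 'moment': array([-0.09326333, -0.10312382, -0.01125528]), 'gripper_force': 0.0, 'gripper_width': 0.000758751918480939})
```

drive_tool([
  {"x": -0.01, "y": 0.05, "z": 0.01, "fingers": -1},
  {"x": -0.021, "y": 0.1, "z": 0.015, "fingers": -1},
  {"x": -0.021, "y": 0.1, "z": 0.015, "fingers": -1},
  {"x": -0.021, "y": 0.1, "z": 0.015, "fingers": -1},
])

```text
invalid input
```

Run:
```python
from h import *
c=shot('wrist','w1.png'); print(c['T_tool_cam'],c['intrinsics'][0,0])
shot('side','s2.png')
s=sensors.get_state();print(s['tcp_pos'],s['eef_rot'])
```

```text
[[-8.86976126e-04  9.60561490e-01  2.78066245e-01  7.59500965e-02]
 [ 9.99999274e-01  1.07894574e-03 -5.37347656e-04  1.62660236e-03]
 [-8.16173855e-04  2.78065566e-01 -9.60561750e-01 -1.39313925e-01]
 [ 0.00000000e+00  0.00000000e+00  0.00000000e+00  1.00000000e+00]] 429.35666292168395
[ 0.46190137 -0.06952171  0.26553914] [1.79972052e+02 2.50432688e-02 1.71545038e+02]
```

View pics/w1.png

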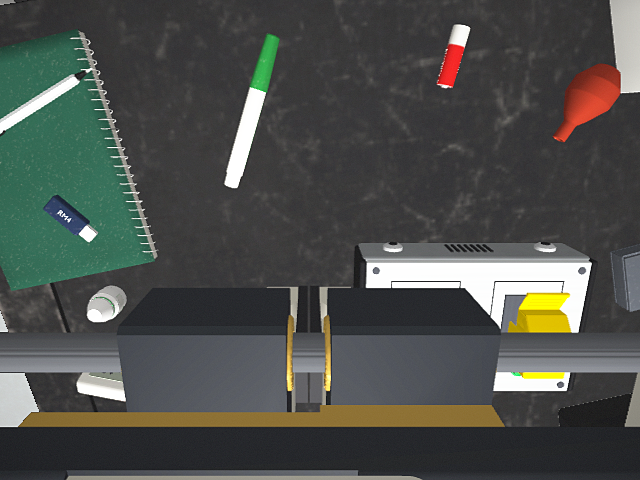

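View pics/s2.png

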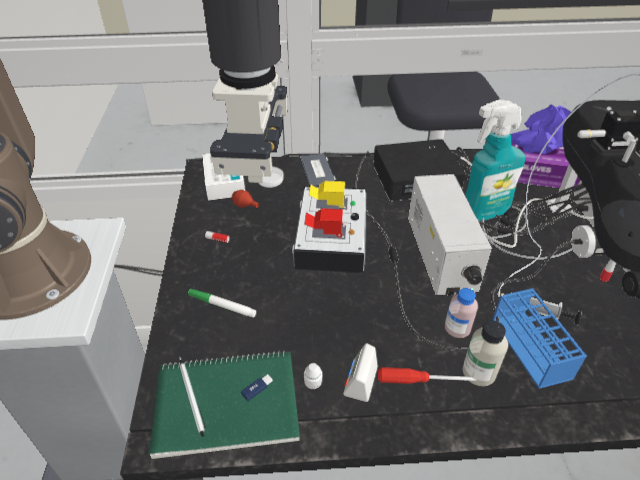

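The wrist view has the gripper hiding the red guard, with the console panel at about (475,320). The side view shows the arm clear of everything, and the red lip at about (312,220). The last move was refused as invalid, so I'll resend it.

drive_tool([
  {"x": -0.01, "y": 0.05, "z": 0.01, "spin": 0, "fingers": -1},
  {"x": -0.021, "y": 0.1, "z": 0.015, "spin": 0, "fingers": -1},
  {"x": -0.021, "y": 0.1, "z": 0.015, "spin": 0, "fingers": -1},
  {"x": -0.021, "y": 0.1, "z": 0.015, "spin": 0, "fingers": -1},
], newtons=10)

```text
time_s: 2.05
tcp_pos: [0.4962, 0.0227, 0.2503]
eef_rot: [-180.0, -0.0, 171.4]
contact_force: [-0.2, -0.4, -0.5]
gripper_width: 0.0003
gripper_force: 0.0
```

Run:
```python
from h import *
O=np.array([.5815,.013,0])
s=sensors.get_state();d=s['tcp_pos']-O
print(s['time_s'],s['tcp_pos'],s['eef_rot'],'sw frame',d@ux,d@uy,d[2]-.056-r.tip_reach)
c=shot('side','s3.png')['pixels'][80:290,200:400]; cv2.imwrite('pics/s3.png',cv2.resize(c[:,:,::-1],None,fx=2.8,fy=2.8,interpolation=2))
```

```text
2.05 [0.49624328 0.02267839 0.25034397] [-1.79977571e+02 -3.91379128e-02  1.71364967e+02] sw frame -0.0857453882864417 -0.0031793254664876616 0.17534397200769927
```

View pics/s3.png

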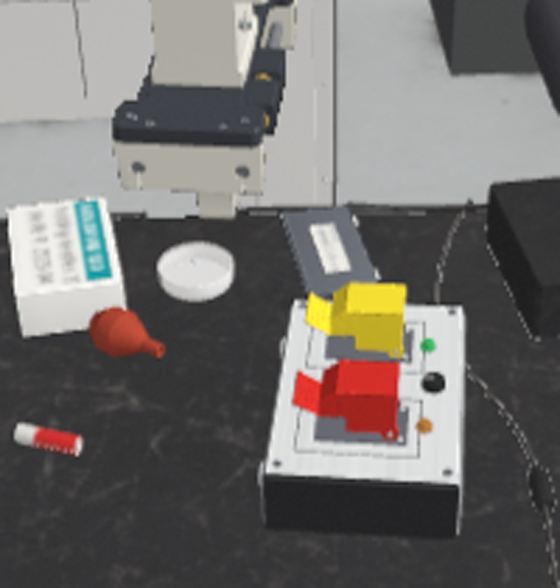

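The side view shows the closed fingertip at about (216,215) in the crop, with the red lip ahead and below at about (308,392). I'll centre sideways and go down in front of the lip.

drive_tool([
  {"x": -0.01, "y": 0.003, "z": 0.05, "spin": 0.003, "fingers": -1},
  {"x": -0.022, "y": 0.003, "z": 0.1, "spin": 0.003, "fingers": -1},
  {"x": -0.022, "y": 0.003, "z": 0.14, "spin": 0.003, "fingers": -1},
  {"x": -0.022, "y": 0.003, "z": 0.163, "spin": 0.003, "fingers": -1},
  {"x": -0.022, "y": 0.003, "z": 0.163, "spin": 0.003, "fingers": -1},
  {"x": -0.022, "y": 0.003, "z": 0.163, "spin": 0.003, "fingers": -1},
], newtons=10)

```text
time_s: 2.85
tcp_pos: [0.5194, 0.0222, 0.0888]
eef_rot: [180.0, 0.1, 171.1]
contact_force: [0.5, -0.3, 1.2]
gripper_width: 0.0003
gripper_force: 0.0
```

```bash
cat >> h.py <<'E'
O=np.array([.5815,.013,0])
def where():
    s=sensors.get_state();d=s['tcp_pos']-O
    print(round(s['time_s'],2),'face x %.1f y %.1f tip z %.1f mm'%(d@ux*1e3+9.5,d@uy*1e3,(d[2]-.056-r.tip_reach)*1e3),'F',s['contact_force'].round(1),'rot',s['eef_rot'].round(1))
def crop(fn):
    c=shot('side')['pixels'][150:280,270:400]; cv2.imwrite('pics/'+fn,cv2.resize(c[:,:,::-1],None,fx=4.5,fy=4.5,interpolation=2))
E
python3 - <<'E'
from h import *
where(); crop('s4.png')
E
```

```text
2.85 face x -53.3 y -0.2 tip z 13.8 mm F [ 0.5 -0.3  1.2] rot [1.800e+02 1.000e-01 1.711e+02]
```

View pics/s4.png

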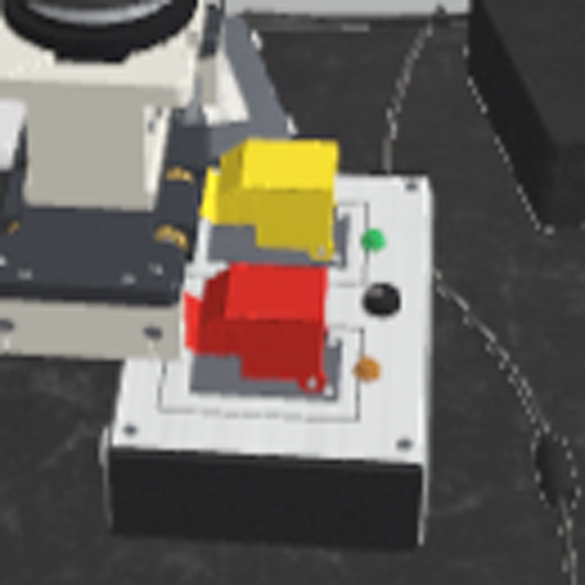

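The view shows the red guard still shut, with its lip edge just right of the gripper body at about (190,320). The finger is in front of the lip and hidden. I'll creep forward and watch the force.

drive_tool([
  {"x": -0.002, "y": 0, "z": 0.002, "spin": 0, "fingers": -1},
  {"x": -0.004, "y": 0, "z": 0.004, "spin": 0, "fingers": -1},
  {"x": -0.005, "y": 0, "z": 0.004, "spin": 0, "fingers": -1},
  {"x": -0.006, "y": 0, "z": 0.004, "spin": 0, "fingers": -1},
  {"x": -0.006, "y": 0, "z": 0.004, "spin": 0, "fingers": -1},
], newtons=10)

```text
time_s: 3.52
tcp_pos: [0.5248, 0.0217, 0.0835]
eef_rot: [-180.0, -0.0, 171.2]
contact_force: [0.6, 0.2, -0.9]
gripper_width: 0.0006
gripper_force: 0.0
```

drive_tool([
  {"x": -0.001, "y": 0, "z": 0, "spin": 0, "fingers": -1},
  {"x": -0.0015, "y": 0, "z": 0, "spin": 0, "fingers": -1},
  {"x": -0.002, "y": 0, "z": 0, "spin": 0, "fingers": -1},
  {"x": -0.002, "y": 0, "z": 0, "spin": 0, "fingers": -1},
], newtons=10)

```text
time_s: 4.03
tcp_pos: [0.5267, 0.0214, 0.0836]
eef_rot: [-180.0, -0.0, 171.2]
contact_force: [0.1, 0.3, 0.1]
gripper_width: 0.0001
gripper_force: 0.0
```

```bash
python3 -c "
from h import *
where()"
```

```text
4.03 face x -46.0 y 0.1 tip z 8.6 mm F [0.1 0.3 0.1] rot [-180.    -0.   171.2]
```

drive_tool([
  {"x": -0.0005, "y": 0, "z": 0, "spin": 0, "fingers": -1},
  {"x": -0.001, "y": 0, "z": 0, "spin": 0, "fingers": -1},
  {"x": -0.0015, "y": 0, "z": 0, "spin": 0, "fingers": -1},
  {"x": -0.0015, "y": 0, "z": 0, "spin": 0, "fingers": -1},
], newtons=10)

```text
time_s: 4.53
tcp_pos: [0.5278, 0.0211, 0.0834]
eef_rot: [-180.0, -0.0, 171.2]
contact_force: [-2.2, 0.9, 1.1]
gripper_width: 0.0005
gripper_force: 0.9
```

drive_tool([
  {"x": -0.0005, "y": 0, "z": 0, "spin": 0, "fingers": -1},
  {"x": -0.001, "y": 0, "z": 0, "spin": 0, "fingers": -1},
  {"x": -0.0015, "y": 0, "z": 0, "spin": 0, "fingers": -1},
  {"x": -0.0015, "y": 0, "z": 0, "spin": 0, "fingers": -1},
], newtons=10)

```text
time_s: 5.03
tcp_pos: [0.528, 0.0209, 0.0831]
eef_rot: [-180.0, -0.2, 171.1]
contact_force: [-7.8, 3.4, 3.3]
gripper_width: 0.0008
gripper_force: 4.0
```

```bash
python3 -c "
from h import *
where()
c=shot('side')['pixels'].astype(int)
m=(c[...,0]>110)&(c[...,1]<70)&(c[...,2]<70);m[:150]=0;m[280:]=0;m[:,:285]=0;m[:,400:]=0
ys,xs=np.where(m);print(len(xs),xs.min(),xs.max(),ys.min(),ys.max())
a=cv2.imread('pics/s4.png')
"
```

```text
5.03 face x -44.6 y -0.2 tip z 8.1 mm F [-7.8  3.4  3.3] rot [-180.    -0.2  171.1]
591 316 341 209 236
```

Contact with the lip is at face x of about -44.6 mm, pressing about 8 N. Next I'll lift along the arc in small steps.

drive_tool([
  {"x": -0.0005, "y": 0, "z": -0.002, "spin": 0, "fingers": -1},
  {"x": -0.001, "y": 0, "z": -0.004, "spin": 0, "fingers": -1},
  {"x": -0.002, "y": 0, "z": -0.006, "spin": 0, "fingers": -1},
  {"x": -0.002, "y": 0, "z": -0.006, "spin": 0, "fingers": -1},
], newtons=10)

```text
time_s: 5.58
tcp_pos: [0.5302, 0.0206, 0.0893]
eef_rot: [-180.0, -0.1, 171.1]
contact_force: [-6.8, 2.7, 1.8]
gripper_width: 0.0002
gripper_force: 3.5
```

```bash
cat >> h.py <<'E'
def redbox():
    c=shot('side')['pixels'].astype(int)
    m=(c[...,0]>110)&(c[...,1]<70)&(c[...,2]<70);m[:150]=0;m[280:]=0;m[:,:285]=0;m[:,400:]=0
    ys,xs=np.where(m);print('red',len(xs),xs.min(),xs.max(),ys.min(),ys.max())
E
python3 -c "
from h import *
where();redbox()"
```

```text
5.58 face x -42.3 y -0.2 tip z 14.3 mm F [-6.8  2.7  1.8] rot [-1.800e+02 -1.000e-01  1.711e+02]
red 598 318 343 208 236
```

drive_tool([
  {"x": -0.001, "y": 0, "z": -0.002, "spin": 0, "fingers": -1},
  {"x": -0.002, "y": 0, "z": -0.004, "spin": 0, "fingers": -1},
  {"x": -0.003, "y": 0, "z": -0.006, "spin": 0, "fingers": -1},
  {"x": -0.004, "y": 0, "z": -0.008, "spin": 0, "fingers": -1},
  {"x": -0.004, "y": 0, "z": -0.008, "spin": 0, "fingers": -1},
], newtons=10)

```text
time_s: 6.25
tcp_pos: [0.5345, 0.02, 0.0975]
eef_rot: [-180.0, -0.1, 171.2]
contact_force: [-6.0, 3.5, 4.1]
gripper_width: 0.0001
gripper_force: 3.4
```

drive_tool([
  {"x": -0.001, "y": 0, "z": -0.0015, "spin": 0, "fingers": -1},
  {"x": -0.002, "y": 0, "z": -0.003, "spin": 0, "fingers": -1},
  {"x": -0.003, "y": 0, "z": -0.0045, "spin": 0, "fingers": -1},
  {"x": -0.004, "y": 0, "z": -0.006, "spin": 0, "fingers": -1},
  {"x": -0.004, "y": 0, "z": -0.006, "spin": 0, "fingers": -1},
], newtons=10)

```text
time_s: 6.88
tcp_pos: [0.5386, 0.0194, 0.1036]
eef_rot: [-180.0, -0.1, 171.2]
contact_force: [-6.4, 2.8, 4.8]
gripper_width: 0.0004
gripper_force: 3.3
```

```bash
python3 -c "
from h import *
where();redbox()"
```

```text
6.88 face x -33.9 y -0.1 tip z 28.6 mm F [-6.4  2.8  4.8] rot [-1.800e+02 -1.000e-01  1.712e+02]
red 577 323 347 205 236
```

drive_tool([
  {"x": -0.0015, "y": 0, "z": -0.0015, "spin": 0, "fingers": -1},
  {"x": -0.003, "y": 0, "z": -0.003, "spin": 0, "fingers": -1},
  {"x": -0.0045, "y": 0, "z": -0.004, "spin": 0, "fingers": -1},
  {"x": -0.006, "y": 0, "z": -0.005, "spin": 0, "fingers": -1},
  {"x": -0.006, "y": 0, "z": -0.005, "spin": 0, "fingers": -1},
], newtons=10)

```text
time_s: 7.55
tcp_pos: [0.5458, 0.0184, 0.1086]
eef_rot: [180.0, 0.0, 171.2]
contact_force: [-1.2, 0.6, 0.1]
gripper_width: 0.0007
gripper_force: 0.5
```

drive_tool([
  {"x": -0.001, "y": 0, "z": -0.0005, "spin": 0, "fingers": -1},
  {"x": -0.002, "y": 0, "z": -0.001, "spin": 0, "fingers": -1},
  {"x": -0.003, "y": 0, "z": -0.001, "spin": 0, "fingers": -1},
  {"x": -0.004, "y": 0, "z": -0.001, "spin": 0, "fingers": -1},
  {"x": -0.004, "y": 0, "z": -0.001, "spin": 0, "fingers": -1},
], newtons=10)

```text
time_s: 8.18
tcp_pos: [0.5496, 0.0178, 0.1096]
eef_rot: [180.0, 0.0, 171.2]
contact_force: [0.2, -0.0, 0.3]
gripper_width: 0.0001
gripper_force: 0.2
```

```bash
python3 -c "
from h import *
where();redbox();crop('s5.png')"
```

```text
8.18 face x -22.8 y -0.0 tip z 34.6 mm F [ 0.2 -0.   0.3] rot [180.    0.  171.2]
red 524 327 352 204 236
```

View pics/s5.png

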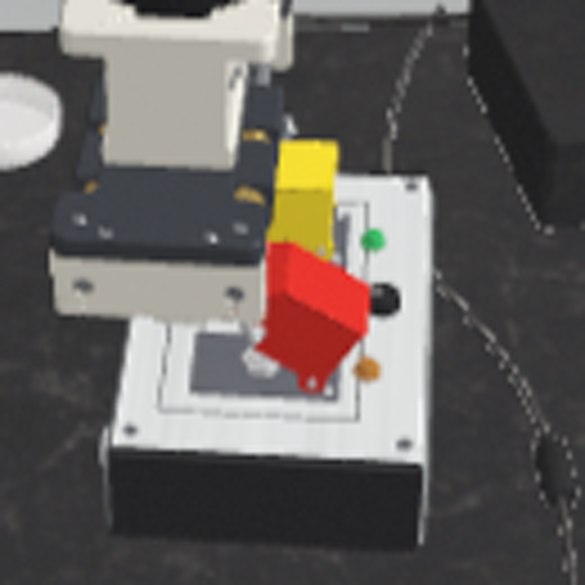

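The view shows the red guard raised about 0.55 rad and resting on the finger, with the toggle base visible at (262,358). I'll lower the tip, then push the toggle over.

drive_tool([
  {"x": 0, "y": 0, "z": 0.003, "spin": 0, "fingers": -1},
  {"x": 0, "y": 0, "z": 0.006, "spin": 0, "fingers": -1},
  {"x": 0, "y": 0, "z": 0.01, "spin": 0, "fingers": -1},
  {"x": -0.002, "y": 0, "z": 0.011, "spin": 0, "fingers": -1},
  {"x": -0.004, "y": 0, "z": 0.011, "spin": 0, "fingers": -1},
  {"x": -0.006, "y": 0, "z": 0.011, "spin": 0, "fingers": -1},
  {"x": -0.008, "y": 0, "z": 0.011, "spin": 0, "fingers": -1},
], newtons=10)

```text
time_s: 9.15
tcp_pos: [0.5576, 0.0166, 0.0987]
eef_rot: [180.0, 0.0, 171.2]
contact_force: [-1.1, -0.5, 0.2]
gripper_width: 0.0001
gripper_force: 0.3
```

drive_tool([
  {"x": -0.001, "y": 0, "z": 0, "spin": 0, "fingers": -1},
  {"x": -0.002, "y": 0, "z": 0, "spin": 0, "fingers": -1},
  {"x": -0.003, "y": 0, "z": 0, "spin": 0, "fingers": -1},
  {"x": -0.004, "y": 0, "z": 0, "spin": 0, "fingers": -1},
  {"x": -0.005, "y": 0, "z": 0, "spin": 0, "fingers": -1},
], newtons=10)

```text
time_s: 9.78
tcp_pos: [0.562, 0.0159, 0.0986]
eef_rot: [-180.0, -0.0, 171.2]
contact_force: [-2.9, 0.8, 2.1]
gripper_width: 0.0
gripper_force: 1.4
```

```bash
python3 -c "
from h import *
where();redbox()"
```

```text
9.78 face x -10.2 y -0.1 tip z 23.6 mm F [-2.9  0.8  2.1] rot [-180.    -0.   171.2]
red 420 333 355 204 236
```

Pushing against the toggle now (about 3 N). Continuing.

drive_tool([
  {"x": -0.001, "y": 0, "z": 0, "spin": 0, "fingers": -1},
  {"x": -0.002, "y": 0, "z": 0, "spin": 0, "fingers": -1},
  {"x": -0.003, "y": 0, "z": 0, "spin": 0, "fingers": -1},
  {"x": -0.004, "y": 0, "z": 0, "spin": 0, "fingers": -1},
  {"x": -0.005, "y": 0, "z": 0, "spin": 0, "fingers": -1},
], newtons=10)

```text
time_s: 10.45
tcp_pos: [0.5675, 0.0151, 0.0986]
eef_rot: [180.0, 0.0, 171.2]
contact_force: [-1.2, 1.2, 1.4]
gripper_width: 0.0006
gripper_force: 0.5
```

drive_tool([
  {"x": -0.001, "y": 0, "z": 0, "spin": 0, "fingers": -1},
  {"x": -0.002, "y": 0, "z": 0, "spin": 0, "fingers": -1},
  {"x": -0.003, "y": 0, "z": 0, "spin": 0, "fingers": -1},
  {"x": -0.004, "y": 0, "z": 0, "spin": 0, "fingers": -1},
  {"x": -0.005, "y": 0, "z": 0, "spin": 0, "fingers": -1},
], newtons=10)

```text
time_s: 11.08
tcp_pos: [0.5722, 0.0143, 0.0986]
eef_rot: [180.0, 0.0, 171.2]
contact_force: [-0.3, 0.3, -0.5]
gripper_width: 0.0005
gripper_force: 0.2
```

```bash
python3 -c "
from h import *
where();redbox();crop('s6.png')"
```

```text
11.07 face x 0.1 y -0.1 tip z 23.6 mm F [-0.3  0.3 -0.5] rot [180.    0.  171.2]
red 340 334 356 204 236
```

View pics/s6.png

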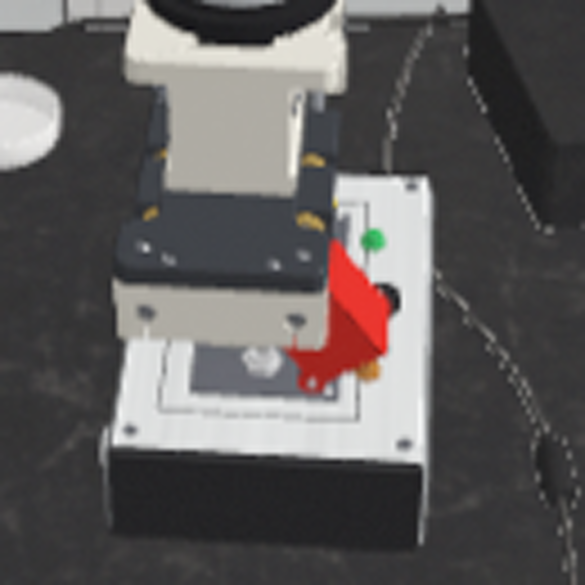

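The guard is held at about 0.93 rad, and the push force rose then fell away, so the toggle has snapped over. I'll press 2 mm further to be sure, then draw straight back.

drive_tool([
  {"x": -0.001, "y": 0, "z": 0, "spin": 0, "fingers": -1},
  {"x": -0.002, "y": 0, "z": 0, "spin": 0, "fingers": -1},
  {"x": -0.002, "y": 0, "z": 0, "spin": 0, "fingers": -1},
], newtons=10)

```text
time_s: 11.55
tcp_pos: [0.5742, 0.014, 0.0986]
eef_rot: [180.0, 0.0, 171.2]
contact_force: [-0.2, 1.5, 0.7]
gripper_width: 0.0004
gripper_force: 0.2
```

drive_tool([
  {"x": 0.005, "y": 0, "z": 0, "spin": 0, "fingers": -1},
  {"x": 0.012, "y": 0, "z": 0, "spin": 0, "fingers": -1},
  {"x": 0.019, "y": 0, "z": 0, "spin": 0, "fingers": -1},
  {"x": 0.026, "y": 0, "z": 0, "spin": 0, "fingers": -1},
  {"x": 0.033, "y": 0, "z": 0, "spin": 0, "fingers": -1},
  {"x": 0.04, "y": 0, "z": 0, "spin": 0, "fingers": -1},
  {"x": 0.047, "y": 0, "z": 0, "spin": 0, "fingers": -1},
  {"x": 0.055, "y": 0, "z": 0, "spin": 0, "fingers": -1},
  {"x": 0.07, "y": 0, "z": 0, "spin": 0, "fingers": -1},
  {"x": 0.085, "y": 0, "z": 0, "spin": 0, "fingers": -1},
], newtons=10)

```text
time_s: 12.8
tcp_pos: [0.4889, 0.0271, 0.0985]
eef_rot: [-180.0, -0.0, 171.2]
contact_force: [-0.9, 0.3, 0.4]
gripper_width: 0.0006
gripper_force: 0.0
```

drive_tool([
  {"x": 0.02, "y": 0, "z": -0.04, "spin": 0, "fingers": -1},
  {"x": 0.04, "y": 0, "z": -0.09, "spin": 0, "fingers": -1},
  {"x": 0.05, "y": 0, "z": -0.13, "spin": 0, "fingers": -1},
  {"x": 0.05, "y": 0, "z": -0.13, "spin": 0, "fingers": -1},
  {"x": 0.05, "y": 0, "z": -0.13, "spin": 0, "fingers": -1},
], newtons=10)

```text
time_s: 13.42
tcp_pos: [0.4399, 0.0348, 0.2282]
eef_rot: [180.0, 0.0, 171.2]
contact_force: [-0.8, -0.2, 0.1]
gripper_width: 0.0003
gripper_force: 0.0
```

```bash
python3 -c "
from h import *
where();redbox();crop('s7.png')"
```

```text
13.43 face x -133.7 y 0.4 tip z 153.2 mm F [-0.8 -0.2  0.1] rot [180.    0.  171.2]
red 719 305 341 209 236
```

View pics/s7.png

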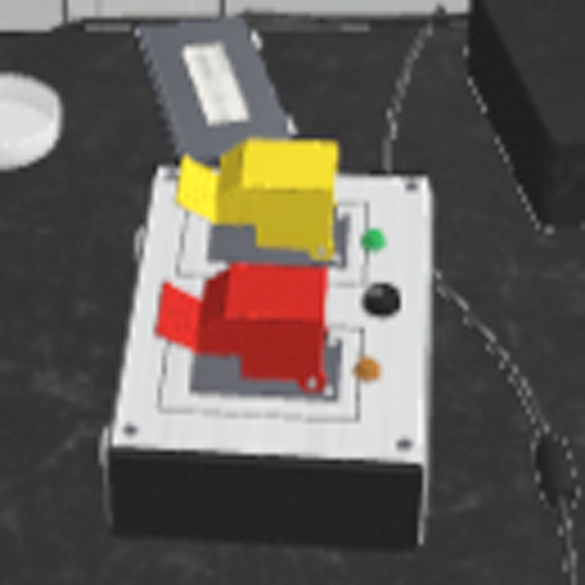

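The view shows both guards shut (red lip at about (180,315)) and the arm clear. The finger's face went to +2 mm, well past the toggle's middle, and the push force had dropped off. I'll hand it in.

```bash
python3 -c "
from h import *
print(r.close_job())"
```

```text
the job is handed in; nothing more can be done
None
```

I lifted the red guard, pushed the laser toggle over and drew the fingers out. Both guards ended shut, the arm is clear and the job is handed in; the toggle being on is inferred from push force and finger travel, since the guard hid it.

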